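# Set the iris of a light stage to the marked opening and press its lamp button

### The job

On the round light stage, push the iris lever around its arc until its nose points at the middle of the gap between the two prongs of the clip on the rim. Then press the lamp button on the stage fully down and let go. Only push and press: leave the clip and the dish on the window where they are, and do not disturb the things standing around.

Things in the scene. Friction and masses are not known exactly. Their poses are not given: they have to be found in the camera images.
- iris_stage: The light stage, fixed to the bench: round aluminium base, 224 mm across and 22 mm high. Origin at the centre of its underside, on the vertical turning axis of the ring and clip. Its x axis points away from the lever's middle position, roughly away from the robot; a scale of dark ticks, 5 degrees apart, lies on the deck on its -x side.
- stage_axis (a point): Point on the turning axis, 22 mm above the bench, level with the deck. Round this axis lie the dark steel iris ring, 115 mm across, top 46 mm above the bench, and inside it a fixed white window, 70 mm across, top 48 mm above the bench.
- iris_ring (a joint): Angle of the iris ring and its lever about the stage axis (rad). At 0 the lever points along the stage's -x, and positive turns anticlockwise seen from above; it turns from -1.35 to 1.35. It starts at -1.1 to -0.45, so it has to be pushed anticlockwise, by 0.5 to 2.0 rad. Friction keeps it where it is left; moving it takes about 2 N at the pin.
- lever_pin (a point): Centre of the top of the upright steel pin on the lever, by which it is pushed from the side. The pin is 10 mm in diameter, stands 68 mm from the stage axis and reaches from 43 to 83 mm above the bench.
- lever_nose (a point): Tip of the lever's flat dark steel nose, 84 mm from the stage axis and 40 mm above the bench, straight outward of the pin. The nose is 5 mm wide.
- clip_gap (a point): Where the nose's tip has to be: 84 mm from the stage axis, 40 mm above the bench, straight inward of the gap in the forked clip. The clip is a dark steel block clamped on the rim, 25 mm wide, with two upright prongs (5 mm wide, 12 mm apart, centred 96 mm from the axis, top 40 mm above the bench). The lever passes inward of it.
- mark_clip (a joint): Angle of the clip about the stage axis (rad), in the same sense and from the same zero as iris_ring. It starts at 0.05 to 0.9. It is held by stiff friction and must stay where it is.
- lamp_button_top (a point): Centre of the top of the round lamp button, a grey cap 24 mm across in a black housing, on the deck at the back left of the stage (70 mm along the stage's +x and 50 mm along its +y from the axis). It is pressed straight down.
- lamp_button (a joint): Travel of the lamp button (m): 0 is up, 0.006 fully down. A spring brings it back; full travel takes 5 N.
- dish: Loose clear petri dish, 58 mm across and 13 mm high, on the white window at the middle of the stage; origin at the centre of its underside. It must stay there.
- pot: Loose specimen pot with a screw cap, 46 mm across and 57 mm high, on the bench left of the stage; bystander. Origin at the centre of its underside.
- vial: Loose vial, 26 mm across and 60 mm high, on the bench to the right of the stage; bystander. Origin at the centre of its underside.
- pen: Loose black marker pen, 126 mm long and 15 mm thick, lying on the bench to the right of the stage; bystander. Origin at the centre of its underside.

How it is judged:
By the outcome, as a careful person would: the job done as asked, in the order asked, and still so for the second after the job is handed in, with the robot touching nothing.
It also fails if it takes over 38 s, if anything falls off the work surface, if the arm or the gripper's body presses on something with over 40 N, if the wrist force passes 120 N, or if a joint passes its speed limit or range.

### The arm

A 7-joint arm with a two-finger parallel gripper is mounted at the origin on a cart in front of the work surface, level with it; the furniture and walls round the work are solid. World frame = base frame: x ahead of the robot, y to its left, z up, the work surface at z = 0. Lengths are in m, angles in rad, forces in N, time in s.
With the tool pointing down it reaches from about 0.425 to 0.925 m from the base axis. Payload 6.8 kg.
Tool frame: the origin (TCP) lies between the finger pads; the fingertips stand 22 mm ahead of it and the grasp point (between the pads) lies 3 mm ahead of it; z points along the fingers, y is the direction in which the jaws open and shut (so a half turn about z gives the same grasp; the last joint's range is limited). The gripper opens to 85 mm and grips with 20 to 120 N. Pads are 22 mm wide; open, the fingers measure 114 mm over their backs; the gripper's body (76 mm by 85 mm) begins 54 mm behind the grasp point. The pads swing forward as they close: fully open they stand 13 mm farther back than shut.
Start: joints at [1.195, 0.477, 0.022, 1.555, -0.011, 1.109, -0.083], TCP at [0.179, -0.651, 0.253] pointing down, gripper open.
Joint ranges: [-2.96, 2.96], [-0.34, 2.1], [-1.41, 1.46], [0.24, 2.44], [-1.37, 4.51], [0.17, 1.92], [-2.96, 2.96]. Speed limits (rad/s): [2.39, 2.39, 3.14, 3.14, 3.14, 3.14, 3.14].

### API

Orientations are given as a unit quaternion [w, x, y, z].
In Python, from station import bot gives the robot as it stands. The module is installed in compiled form; this text tells all that it offers.
- The arm moves only by the tool drive_tool, never from a script. Its argument "series" is one flat list of numbers, 7 for each row, row after row: the opening, from -1 (shut) to 1 (fully open), then the shift along the tool's x, y, z in mm, then the turn, a rotation vector about the tool's x, y, z in rad. In form: [jaw, x, y, z, wx, wy, wz, jaw, x, y, z, wx, wy, wz, ...]. A call has 1 to 12 rows; each row shifts and turns the commanded pose from where the row before left it, along the tool's axes as they then stand; what a row does not reach is not made up. A row lasts 1/8 s, in which the tool goes at most 62.5 mm and 10.7 degrees, less where a joint would pass 70% of its speed; a pose out of reach is approached as far as the arm can. A call with a gripper value outside its range is refused whole. The fingers move at their own pace and stop on an object; "force" is the grip in N (left out, the last holds). Time passes only in rows, so rows that do not move let the fingers close. It gives the time, the measured TCP pose, the force and the opening at its end, in the units of the state.
- bot.get_obs(): the state, without advancing time (a new reading comes with each control period).
- bot.read_camera(name): name is "scene" or "top"; returns a dict with "pixels" (400x640x3 uint8, blue, green, red), "camera_matrix" (3x3 intrinsics, pixels), "rvec" (rotation vector, rad) and "tvec" (3), from world to camera coordinates, as OpenCV has them. Camera axes: x right, y down, z forward; pixel columns grow to the right and rows downward; lengths in m; the calibration is good to about 2 mm. A picture is of the moment at which its call begins. There is no depth.
- bot.hand_in(): hands the job in, once; it reports no verdict.
The state is a dict: "t": time; "q": joint angles; "joint_vel": joint speeds; "joint_torque": joint torques, N m; "eef_pos": TCP position; "tool_rot": TCP orientation; "contact_force": force on the tool from outside, world axes, zero at the start; "torque": the same for the moment, N m; "gripper_width": opening from 0.0 (shut) to 1.0 (fully open).
Only numpy, scipy, OpenCV 4.12 (cv2) and the standard library are available. Lean on these libraries where they do the work, as an engineer would, in place of code of your own. Each camera call takes 0.05 s, during which the arm holds its last target. There are 200 camera calls.

## Working session

There is one attempt and no reset: what is moved stays moved. The work goes in short steps, Python scripts to look and compute and a tool call to move; the robot and the scene stay as the last step left them, time stands still between calls to the robot, and variables do not carry over. Pictures are saved under pics/ and viewed, about 8 in all and at most 12, crops included, and the job is handed in when it is done.

Besides the shell and the picture viewer there is one more tool, called after ">>>" as name(argument=value, ...) on one line, values as JSON. drive_tool: Moves the arm, as the interface text tells. Its arguments: {"type":"object","properties":{"series":{"type":"array"},"force":{"type":"number"}},"required":["series"]}

```bash
mkdir -p pics; cat > h.py <<'E'
import numpy as np, cv2
from station import bot
def cam(n):
    c=bot.read_camera(n); R=cv2.Rodrigues(np.array(c["rvec"],float))[0]
    return c["pixels"],np.array(c["camera_matrix"],float),R,np.array(c["tvec"],float).ravel()
def ray(c,u,v,z):
    _,K,R,t=c; d=R.T@np.linalg.inv(K)@np.array([u,v,1.]); o=-R.T@t
    return o+d*(z-o[2])/d[2]
def proj(c,P):
    _,K,R,t=c; p=K@(R@np.array(P,float)+t); return p[:2]/p[2]
E
python3 - <<'E'
from h import *
for n in("top","scene"):
    c=cam(n); cv2.imwrite(f"pics/{n}0.png",c[0]); print(n,-c[2].T@c[3],c[1][0,0])
o=bot.get_obs(); print(o["t"],o["eef_pos"],o["tool_rot"],o["gripper_width"])
E
```

```text
top [ 0.39661707 -0.16804245  1.16845077] 465.03439679596465
scene [-0.16290612 -0.54904391  0.67891183] 491.4147307848135
0.1 [ 0.17846996 -0.65045869  0.25240653] [-8.18062573e-04  9.91048943e-01  1.33496429e-01 -1.61135593e-04] 0.9999127858153238
```

View pics/top0.png

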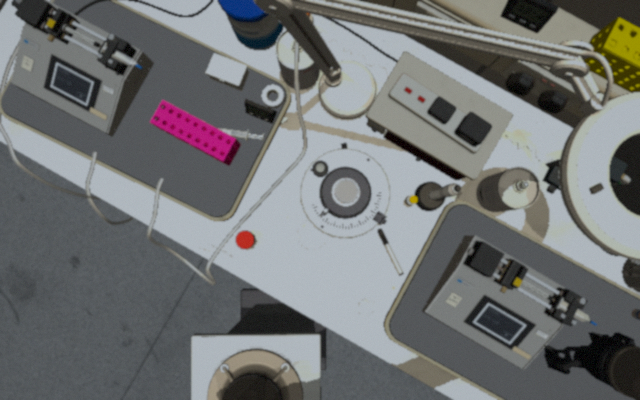

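View pics/scene0.png

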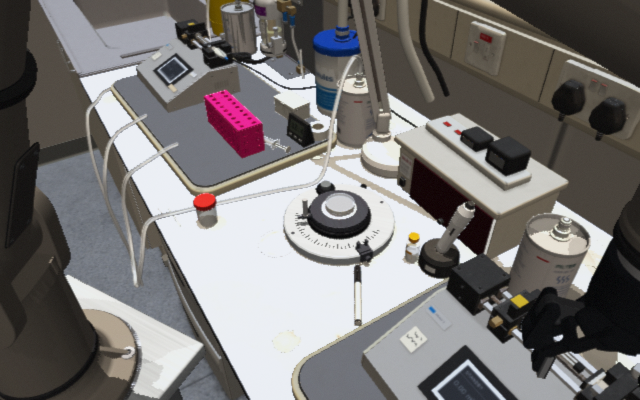

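The top view shows the stage at about (346,192), a button-like item at (320,168), the clip near (379,218), the pot (red) at (246,240), the pen at (390,252) and the vial near (412,200). The scene view shows the stage at (340,222). Next I'll enlarge both.

```bash
python3 - <<'E'
from h import *
a=cv2.imread("pics/top0.png")[140:245,290:430]; b=cv2.imread("pics/scene0.png")[170:275,270:410]
cv2.imwrite("pics/tc.png",cv2.resize(a,None,fx=5.7,fy=5.7,interpolation=cv2.INTER_CUBIC))
cv2.imwrite("pics/sc.png",cv2.resize(b,None,fx=5.7,fy=5.7,interpolation=cv2.INTER_CUBIC))
c=cam("top"); print(ray(c,346,192,.022), ray(c,320,168,.03),ray(c,379,218,.03),ray(c,321,213,.04),proj(c,[0,0,0]),proj(c,[.5,0,0]))
E
```

```text
[ 0.50030845 -0.23018864  0.022     ] [ 0.55955521 -0.1664333   0.03      ] [ 0.43484891 -0.30983939  0.03      ] [ 0.44808037 -0.16780604  0.04      ] [254.4624926  396.74378735] [254.17104383 193.79180774]
```

View pics/tc.png

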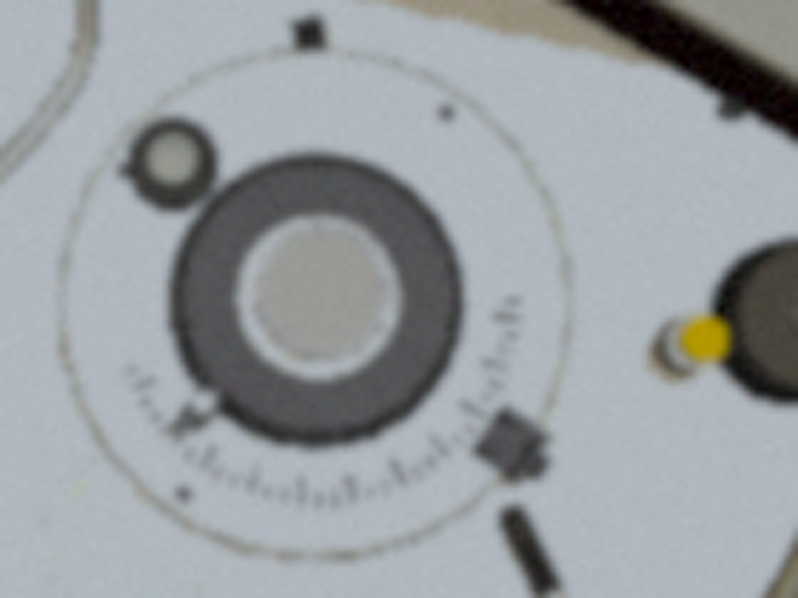

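View pics/sc.png

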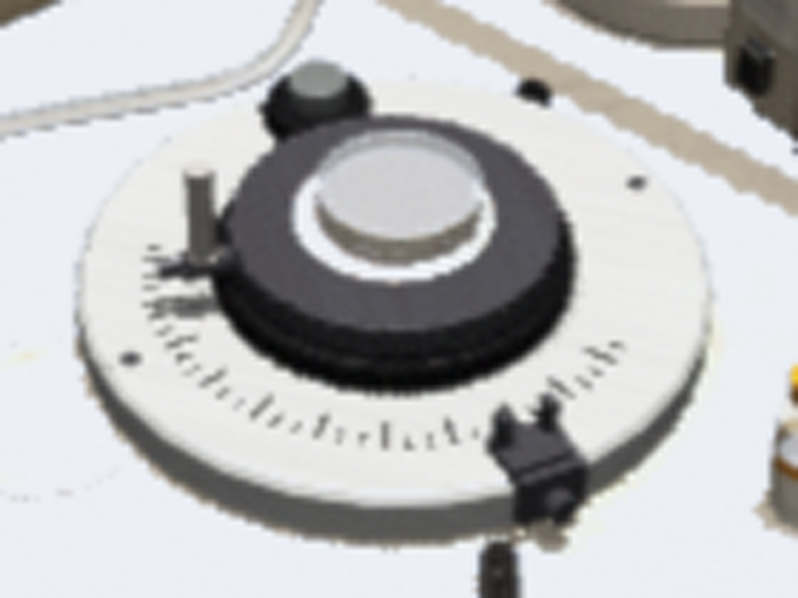

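The crops show:
- **Pin:** top at scene crop (199,170).
- **Nose:** tip at top crop (175,430).
- **Prong tops:** scene crop (503,413) and (549,400).
- **Button:** top crop (172,160), scene crop (316,80).

```bash
cat >> h.py <<'E'
def tri(cs,pts):
    A=[];b=[]
    for (_,K,R,t),(u,v) in zip(cs,pts):
        P=K@np.c_[R,t]
        for r in (u*P[2]-P[0], v*P[2]-P[1]): r=r/np.linalg.norm(r[:3]); A.append(r[:3]); b.append(-r[3])
    return np.linalg.lstsq(np.array(A),np.array(b),rcond=None)[0]
E
python3 - <<'E'
from h import *
T=cam("top");S=cam("scene")
g=cv2.cvtColor(T[0],cv2.COLOR_BGR2GRAY)
m=(g<130).astype(np.uint8); m[:150]=0
# ring: largest dark contour near centre
cs,_=cv2.findContours(m,cv2.RETR_EXTERNAL,cv2.CHAIN_APPROX_NONE)
for k in cs:
    (x,y),r=cv2.minEnclosingCircle(k)
    if 300<x<395 and 155<y<240 and len(k)>8: print("dark",np.round((x,y,r),1),len(k), np.round(cv2.fitEllipse(k)[0],1))
tp=lambda x,y:(290+x/5.7,140+y/5.7); sp=lambda x,y:(270+x/5.7,170+y/5.7)
# rim ellipse, both views
ax=ray(T,*tp(316,302),.022); print("axis rim",ax)
print("ring top",ray(T,*tp(318,298),.046),"dish",ray(S,*sp(394,217),.048))
ax=ray(T,*tp(318,298),.046)
bt=tri((T,S),(tp(172,160),sp(316,80))); print("button tri",bt)
P={'nose':ray(T,*tp(175,430),.04),'noseS':ray(S,*sp(162,268),.04),'pinS':ray(S,*sp(199,170),.083),'pr1':ray(S,*sp(503,413),.04),'pr2':ray(S,*sp(549,400),.04),'clipT':ray(T,*tp(512,445),.03),'pinT':ray(T,*tp(200,408),.083),'button':bt}
P['gap']=(P['pr1']+P['pr2'])/2
for k,p in P.items():
    d=p-ax; print(k,np.round(p,4),"r",round(np.hypot(d[0],d[1])*1000,1),"deg",round(np.degrees(np.arctan2(d[1],d[0])),1))
E
```

```text
dark [382.3 236.1   8.3] 35 [382.4 236.4]
dark [379.6 218.1   6.7] 33 [379.5 218. ]
dark [338.5 187.   34.4] 201 [341.5 190.6]
axis rim [ 0.49788183 -0.22876705  0.022     ]
ring top [ 0.49746006 -0.22836845  0.046     ] dish [ 0.49667779 -0.2277903   0.048     ]
button tri [ 0.5569754  -0.16629242  0.04425104]
nose [ 0.4422 -0.167   0.04  ] r 82.6 deg 132.0
noseS [ 0.4444 -0.1653  0.04  ] r 82.5 deg 130.1
pinS [ 0.4516 -0.1773  0.083 ] r 68.7 deg 132.0
pr1 [ 0.4346 -0.2982  0.04  ] r 94.0 deg -132.0
pr2 [ 0.4469 -0.3089  0.04  ] r 95.1 deg -122.1
clipT [ 0.4347 -0.3119  0.03  ] r 104.5 deg -127.0
pinT [ 0.4493 -0.1774  0.083 ] r 70.1 deg 133.3
button [ 0.557  -0.1663  0.0443] r 86.0 deg 46.2
gap [ 0.4408 -0.3036  0.04  ] r 94.2 deg -127.0
```

Every radius matches its nominal value (nose 82.6 of 84 mm, pin 69 of 68, prongs 94–95 of 96, button 86 of 86). The axis is at about (0.4974, -0.2285). The lever is at 132° and the gap at 233°, both world angles. I'll approach high with the jaws shut.

>>> drive_tool(series=[-1,0,0,-35,0,0,0,-1,0,0,-35,0,0,0,-1,41,-39.5,0,0,0,0,-1,41,-39.5,0,0,0,0,-1,41,-39.5,0,0,0,0,-1,41,-39.5,0,0,0,0,-1,41,-39.5,0,0,0,0,-1,41,-39.5,0,0,0,0,-1,41,-39.5,0,0,0,0,-1,41,-39.5,0,0,0,0,-1,41,-39.5,0,0,0,0,-1,41,-39.5,0,0,0,0])

```text
t: 1.75
eef_pos: [0.4701, -0.16, 0.3236]
tool_rot: [0.0, 0.991, 0.133, 0.0]
contact_force: [0.8, -0.5, -0.0]
gripper_width: 0.002
```

>>> drive_tool(series=[-1,0,0,0,0,0,-0.117,-1,0,0,0,0,0,-0.117,-1,0,0,0,0,0,-0.117,-1,0,0,0,0,0,-0.115,-1,0,0,0,0,0,0])

```text
t: 2.38
eef_pos: [0.4694, -0.1616, 0.3233]
tool_rot: [0.0, 0.934, 0.358, -0.0]
contact_force: [-1.0, 0.4, 0.2]
gripper_width: 0.006
```

```bash
cat >> h.py <<'E'
def want(x,y,z,yaw):
    from scipy.spatial.transform import Rotation as Ro
    o=bot.get_obs(); q=o["tool_rot"]; R=Ro.from_quat([q[1],q[2],q[3],q[0]]).as_matrix()
    c,s=np.cos(yaw),np.sin(yaw); W=np.array([[c,s,0],[s,-c,0],[0,0,-1.]])
    print("t",round(o["t"],2),"pos",np.round(o["eef_pos"],4),"yaw",round(np.degrees(np.arctan2(R[1,0],R[0,0])),2),"F",np.round(o["contact_force"],1),"w",round(float(o["gripper_width"]),3))
    print("shift mm",np.round(R.T@(np.array([x,y,z])-o["eef_pos"])*1000,1),"rot",np.round(Ro.from_matrix(R.T@W).as_rotvec(),4))
E
python3 -c "
from h import *
want(.4705,-.1613,.080,np.radians(42))"
```

```text
t 2.38 pos [ 0.4694 -0.1616  0.3233] yaw 41.98 F [-1.   0.4  0.2] w 0.006
shift mm [  1.    0.5 243.3] rot [ 0.      0.0001 -0.0004]
```

>>> drive_tool(series=[-1,1,0.5,50,0,0,0,-1,0,0,50,0,0,0,-1,0,0,50,0,0,0,-1,0,0,40,0,0,0,-1,0,0,30,0,0,0,-1,0,0,15,0,0,0,-1,0,0,8,0,0,0,-1,0,0,0,0,0,0])

```text
t: 3.38
eef_pos: [0.4709, -0.1613, 0.0806]
tool_rot: [0.0, 0.934, 0.358, 0.0]
contact_force: [-0.2, -0.1, 0.2]
gripper_width: -0.003
```

```bash
python3 -c "
from h import *
want(.4705,-.1613,.080,np.radians(42))
c=cam('scene');cv2.imwrite('pics/s1.png',cv2.resize(c[0][110:275,250:470],None,fx=3.6,fy=3.6,interpolation=2))"
```

```text
t 3.38 pos [ 0.4709 -0.1613  0.0806] yaw 42.01 F [-0.2 -0.1  0.2] w -0.003
shift mm [-0.3 -0.3  0.6] rot [ 0.0004 -0.0002  0.0001]
```

View pics/s1.png

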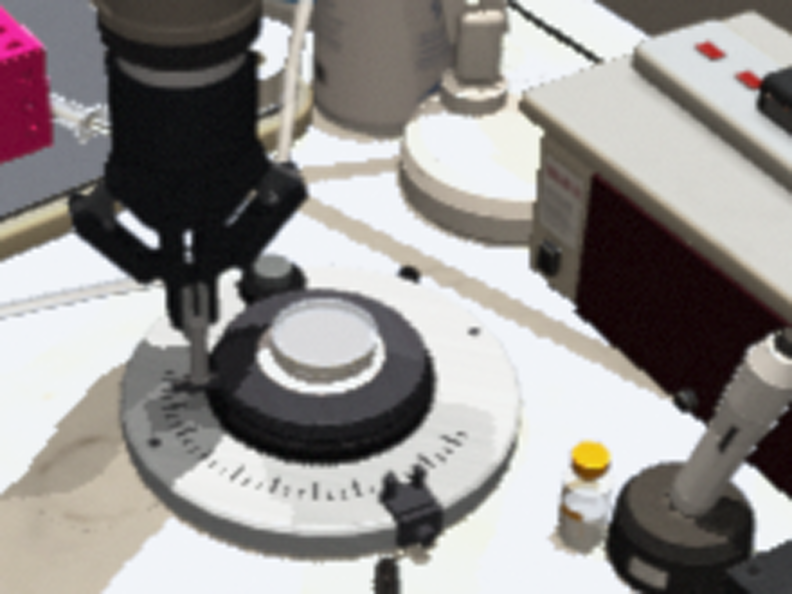

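The view shows the shut fingers at (195,300), just behind the pin at (200,340), with the ring and dish clear. Now I'll push along the arc.

>>> drive_tool(series=[-1,-9,0,0,0,0,0,-1,-8.6,-1.46,0,0,0,-0.125,-1,-8.6,-1.46,0,0,0,-0.125,-1,-8.6,-1.46,0,0,0,-0.125,-1,-8.6,-1.46,0,0,0,-0.125,-1,-8.6,-1.46,0,0,0,-0.125,-1,-8.6,-1.46,0,0,0,-0.125,-1,-8.6,-1.46,0,0,0,-0.125,-1,-8.6,-1.46,0,0,0,-0.125,-1,-8.6,-1.46,0,0,0,-0.125,-1,-8.6,-1.46,0,0,0,-0.125,-1,0,0,0,0,0,0])

```text
t: 4.92
eef_pos: [0.4286, -0.2422, 0.0808]
tool_rot: [0.0, 0.548, 0.836, -0.0]
contact_force: [0.2, 0.2, 0.5]
gripper_width: 0.001
```

```bash
python3 -c "
from h import *
C=np.array([.4974,-.2285]);f=np.radians(132)+1.25
p=C+.068*np.array([np.cos(f),np.sin(f)])-.016*np.array([-np.sin(f),np.cos(f)])
want(p[0],p[1],.080,f-np.pi/2)
c=cam('scene');cv2.imwrite('pics/s2.png',cv2.resize(c[0][170:275,270:410],None,fx=5.7,fy=5.7,interpolation=2))"
```

```text
t 4.92 pos [ 0.4286 -0.2422  0.0808] yaw 113.5 F [0.2 0.2 0.5] w 0.001
shift mm [1.  0.5 0.8] rot [ 0.0003  0.0009 -0.0021]
```

View pics/s2.png

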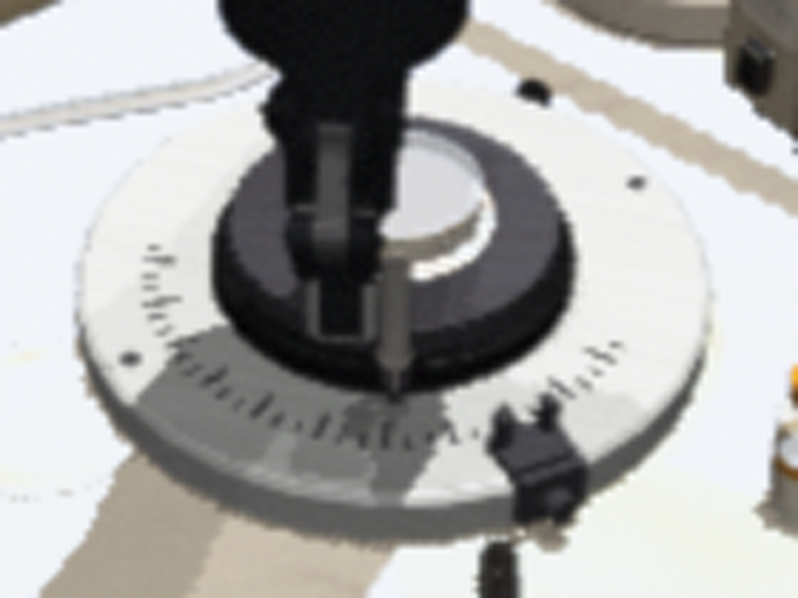

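The pin is against the fingers, with its top at (395,258) and the nose tip at (398,395). The dish and clip haven't moved.

```bash
python3 -c "
from h import *
c=cam('scene');C=np.array([.4974,-.2285])
for n,u,v,z in(('nose',398,398,.04),('pin',395,258,.083),('p1',503,413,.04),('p2',549,400,.04)):
    d=ray(c,270+u/5.7,170+v/5.7,z)[:2]-C; print(n,np.hypot(*d),np.degrees(np.arctan2(d[1],d[0]))%360)"
```

```text
nose 0.08108328045927712 206.90503302711477
pin 0.06116716464710228 205.58020952290573
p1 0.09382533401684363 228.0075979085264
p2 0.09491856821307232 237.8922711947612
```

>>> drive_tool(series=[-1,-5.5,-1.06,0,0,0,-0.08,-1,-5.5,-1.06,0,0,0,-0.08,-1,-5.5,-1.06,0,0,0,-0.08,-1,-5.5,-1.06,0,0,0,-0.08,-1,-5.5,-1.06,0,0,0,-0.08,-1,0,0,0,0,0,0])

```text
t: 5.78
eef_pos: [0.4392, -0.2669, 0.0803]
tool_rot: [-0.0, 0.371, 0.929, -0.0]
contact_force: [-0.4, -0.6, 0.3]
gripper_width: 0.001
```

```bash
python3 -c "
from h import *
C=np.array([.4974,-.2285]);f=np.radians(132)+1.65
p=C+.068*np.array([np.cos(f),np.sin(f)])-.016*np.array([-np.sin(f),np.cos(f)])
want(p[0],p[1],.080,f-np.pi/2)
c=cam('scene');a=cv2.resize(c[0][205:270,325:395],None,fx=8,fy=8,interpolation=2)
d=cam('top');b=cv2.resize(d[0][190:230,345:395],None,fx=8,fy=8,interpolation=2)
o=np.zeros((520,970,3),np.uint8);o[:,:560]=a;o[:320,570:]=b;cv2.imwrite('pics/s3.png',o[:,:800] if 0 else cv2.resize(o,(800,429),interpolation=3))"
```

```text
t 5.78 pos [ 0.4392 -0.2669  0.0803] yaw 136.45 F [-0.4 -0.6  0.3] w 0.001
shift mm [ 0.1 -0.1  0.3] rot [-0.0001 -0.     -0.0015]
```

View pics/s3.png

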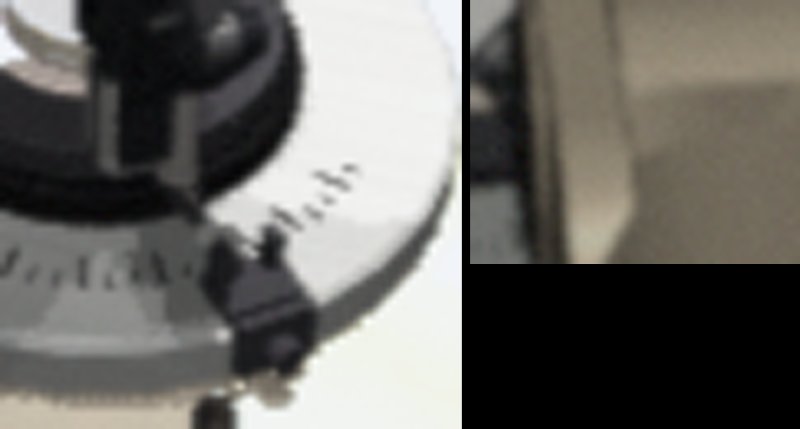

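>>> drive_tool(series=[-1,10,0,0,0,0,0,-1,10,0,-30,0,0,0,-1,20,0,-50,0,0,0,-1,20,0,-50,0,0,0,-1,0,0,0,0,0,0])

```text
t: 6.5
eef_pos: [0.3962, -0.2252, 0.2133]
tool_rot: [0.003, 0.37, 0.929, -0.002]
contact_force: [-0.2, 0.4, -0.3]
gripper_width: -0.001
```

```bash
python3 -c "
from h import *
c=cam('scene');a=cv2.resize(c[0][205:260,320:390],None,fx=11,fy=10.9,interpolation=2)
cv2.imwrite('pics/s4.png',cv2.resize(c[0][205:260,320:390],None,fx=10,fy=10,interpolation=2))
C=np.array([.4974,-.2285])
for f in(226,229,232,233,235):
    k=np.radians(f); u=np.array([np.cos(k),np.sin(k)])
    q=lambda r,z:np.round((proj(c,[*(C+r*u),z])-[320,205])*10,0)
    print(f,'pin83',q(.068,.083),'pin43',q(.068,.043),'nose',q(.084,.04),'96',q(.096,.04))"
```

```text
226 pin83 [323. 115.] pin43 [317. 275.] nose [347. 343.] 96 [370. 387.]
229 pin83 [341. 111.] pin43 [335. 270.] nose [369. 337.] 96 [395. 380.]
232 pin83 [359. 105.] pin43 [352. 265.] nose [390. 331.] 96 [420. 373.]
233 pin83 [365. 104.] pin43 [357. 263.] nose [397. 329.] 96 [428. 370.]
235 pin83 [376. 100.] pin43 [368. 259.] nose [411. 324.] 96 [444. 364.]
```

View pics/s4.png

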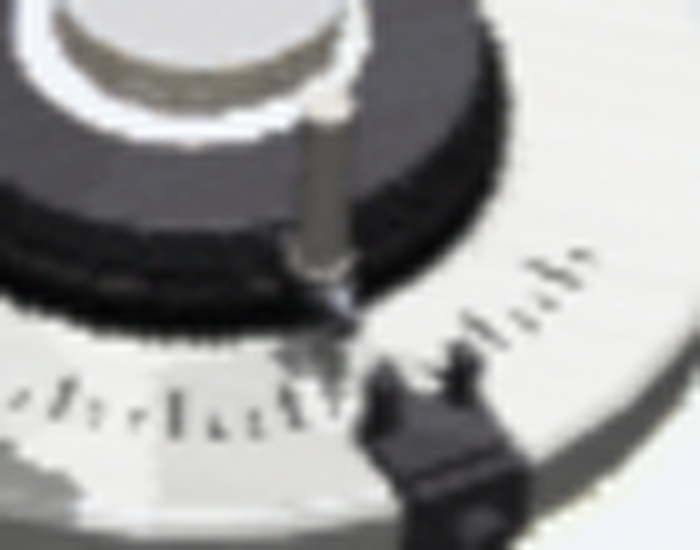

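The pin top is at (328,103), the nose tip near (347,325) and the prong tops at (385,372) and (465,350). That puts the lever at about 226.5° and the gap at about 232.8°, so roughly 6.2° is left.

```bash
python3 -c "
from h import *
C=np.array([.4974,-.2285])
for f,l,z in((226.45,.024,.12),(226.45,.024,.08)):
    f=np.radians(f)
    p=C+.068*np.array([np.cos(f),np.sin(f)])-l*np.array([-np.sin(f),np.cos(f)])
    want(p[0],p[1],z,f-np.pi/2)"
```

```text
t 6.55 pos [ 0.3955 -0.2257  0.2116] yaw 136.54 F [ 0.3 -0.3  0.9] w -0.001
shift mm [-51.4   0.2  91.8] rot [-0.0015  0.0037  0.0015]
t 6.55 pos [ 0.3955 -0.2257  0.2116] yaw 136.54 F [ 0.3 -0.3  0.9] w -0.001
shift mm [-51.3   0.2 131.8] rot [-0.0015  0.0037  0.0015]
```

>>> drive_tool(series=[-1,-25.5,0,46,0,0,0,-1,-26,0,46,0,0.003,0,-1,0,0,25,0,0,0,-1,0,0,15,0,0,0,-1,-4,0,0,0,0,0,-1,-4,0,0,0,0,0,-1,-2.5,-0.5,0,0,0,-0.036,-1,-2.5,-0.5,0,0,0,-0.036,-1,-2.5,-0.5,0,0,0,-0.036,-1,0,0,0,0,0,0])

```text
t: 7.8
eef_pos: [0.4437, -0.2731, 0.0784]
tool_rot: [-0.001, 0.319, 0.948, 0.001]
contact_force: [-0.2, 0.0, 0.1]
gripper_width: 0.001
```

```bash
python3 -c "
from h import *
C=np.array([.4974,-.2285])
f=np.radians(232.7)
p=C+.068*np.array([np.cos(f),np.sin(f)])-.016*np.array([-np.sin(f),np.cos(f)])
want(p[0],p[1],.08,f-np.pi/2)"
```

```text
t 7.8 pos [ 0.4437 -0.2731  0.0784] yaw 142.78 F [-0.2  0.   0.1] w 0.001
shift mm [ 0.3 -0.  -1.6] rot [ 0.0005 -0.0022  0.0013]
```

>>> drive_tool(series=[-1,8,0,0,0,0,0,-1,8,0,-20,0,0,0,-1,0,0,-50,0,0,0,-1,0,0,-50,0,0,0,-1,0,0,-50,0,0,0,-1,29,43,0,0,0,0,-1,29,43,0,0,0,0,-1,29,43,0,0,0,0,-1,29,43,0,0,0,0,-1,29,43,0,0,0,0,-1,29,43,0,0,0,0,-1,0,0,0,0,0,0])

```text
t: 9.3
eef_pos: [0.448, 0.0518, 0.2493]
tool_rot: [-0.001, 0.315, 0.949, 0.001]
contact_force: [0.4, -0.9, -0.1]
gripper_width: 0.002
```

```bash
python3 -c "
from h import *
c=cam('scene');d=cam('top');I=cv2.INTER_CUBIC
a=cv2.resize(c[0][205:260,325:375],None,fx=8,fy=8,interpolation=I)
b=cv2.resize(d[0][185:240,340:390],None,fx=8,fy=8,interpolation=I)
cv2.imwrite('pics/s5.png',np.hstack([a,b]))
C=np.array([.4974,-.2285])
for f in(230,232,233,234,236):
    k=np.radians(f); u=np.array([np.cos(k),np.sin(k)])
    q=lambda c,o,r,z:np.round((proj(c,[*(C+r*u),z])-o)*8,0)
    for n,e,o in(('S',c,[325,205]),('T',d,[290,185])): print(f,n,'pin83',q(e,o,.068,.083),'nose',q(e,o,.084,.04),'96',q(e,o,.096,.04),'blk',q(e,o,.1045,.03))"
```

```text
230 S pin83 [238.  87.] nose [261. 268.] 96 [283. 302.] blk [297. 357.]
230 T pin83 [633. 194.] nose [660. 235.] 96 [690. 260.] blk [708. 279.]
232 S pin83 [247.  84.] nose [272. 265.] 96 [296. 298.] blk [311. 353.]
232 T pin83 [638. 188.] nose [666. 228.] 96 [697. 252.] blk [715. 270.]
233 S pin83 [252.  83.] nose [278. 263.] 96 [303. 296.] blk [318. 351.]
233 T pin83 [641. 185.] nose [669. 224.] 96 [700. 247.] blk [719. 265.]
234 S pin83 [256.  81.] nose [283. 261.] 96 [309. 294.] blk [325. 348.]
234 T pin83 [643. 181.] nose [671. 220.] 96 [704. 243.] blk [722. 260.]
236 S pin83 [266.  78.] nose [294. 257.] 96 [322. 289.] blk [339. 343.]
236 T pin83 [648. 175.] nose [677. 212.] 96 [710. 234.] blk [729. 250.]
```

View pics/s5.png

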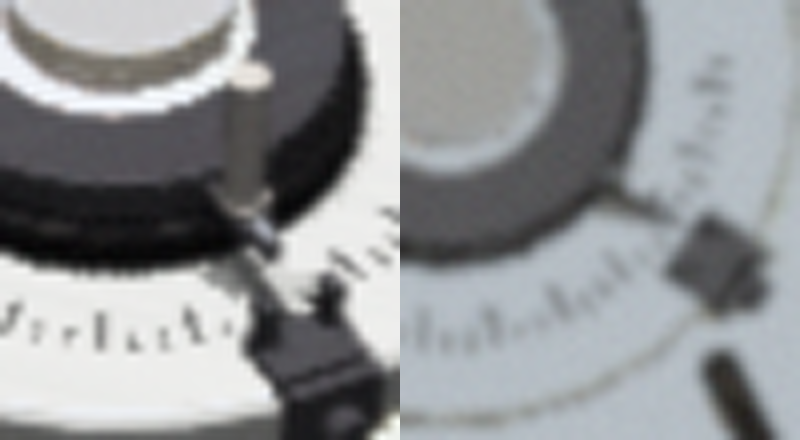

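Left (scene): pin top (252,76), nose tip about (273,256), prong tops about (264,303) and (328,284). Right (top): nose tip (668,220), clip block about (718,263). Lever and gap agree to about 1°. One closer zoom will settle it.

```bash
python3 -c "
from h import *
c=cam('scene');d=cam('top');I=cv2.INTER_CUBIC
def st(x): x=x.astype(float); return np.clip((x-10)*1.15,0,255).astype(np.uint8)
a=cv2.resize(st(c[0][225:255,346:374]),None,fx=15,fy=15,interpolation=I)
b=cv2.resize(st(d[0][205:227,364:388]),None,fx=15,fy=15,interpolation=I)
o=np.zeros((450,790,3),np.uint8);o[:,:420]=a;o[:330,430:]=b;cv2.imwrite('pics/s6.png',o)
C=np.array([.4974,-.2285])
for f in(231,232,233,234):
    k=np.radians(f); u=np.array([np.cos(k),np.sin(k)])
    q=lambda e,o,r,z:np.round((proj(e,[*(C+r*u),z])+.5-o)*15,0)
    print(f,'S',q(c,[346,225],.084,.04),q(c,[346,225],.096,.04),'T',q(d,[364-430/15,205],.084,.04),q(d,[364-430/15,205],.096,.04))"
```

```text
231 S [192. 207.] [235. 270.] T [570. 142.] [628. 188.]
232 S [203. 204.] [248. 266.] T [576. 134.] [635. 179.]
233 S [213. 201.] [260. 262.] T [581. 127.] [641. 171.]
234 S [224. 197.] [272. 258.] T [586. 120.] [647. 163.]
```

View pics/s6.png

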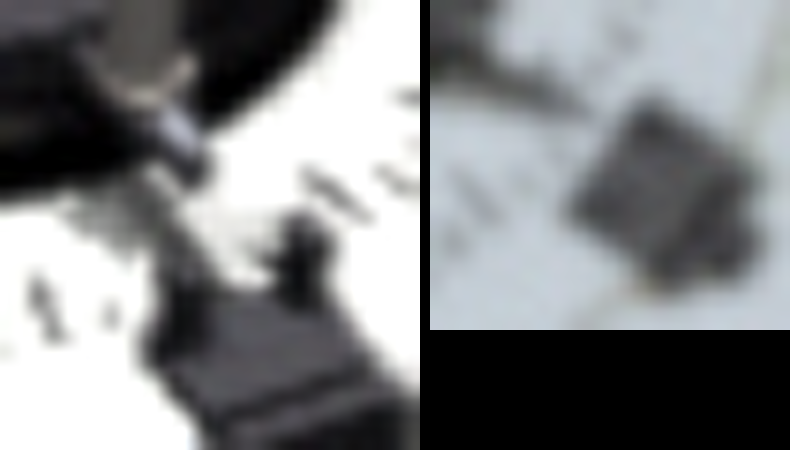

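Left (scene, 15x): nose tip about (198,175), prong tops about (185,295) and (307,228). Right (top): block corners (570,210), (650,100), (755,165) and (670,290). The pale pin hides part of the nose. A 1–2 px camera bias is worth about 1° here, so I'll fit the axis in each view on its own and redo the angles relative to it.

```bash
cat > fit.py <<'E'
from h import *
from scipy.optimize import least_squares
def circ(c,g,z,r,angs,sgn,C=(.4974,-.2285),w=.010):
    # radial edge search along rays in world plane z
    P=[]
    for a in np.radians(angs):
        s=np.arange(r-w,r+w,.00025); u=np.array([np.cos(a),np.sin(a)])
        px=np.array([proj(c,[C[0]+k*u[0],C[1]+k*u[1],z]) for k in s]).astype(np.float32)
        v=cv2.remap(g,px[:,0],px[:,1],cv2.INTER_CUBIC).ravel(); v=np.convolve(v,np.ones(9)/9,'same')
        d=sgn*np.gradient(v)[8:-8]; i=d.argmax(); 
        if d[i]>1: P.append(np.array(C)+s[8+i]*u)
    P=np.array(P)
    q=least_squares(lambda p:np.hypot(*(P-p[:2]).T)-p[2],[*C,r],loss='soft_l1',f_scale=.0005)
    q2=least_squares(lambda p:np.hypot(*(P-p).T)-r,C,loss='soft_l1',f_scale=.0005)
    print(len(P),"free",np.round(q.x,4),"fixed r",np.round(q2.x,4),"res",np.round(np.median(abs(q.fun))*1000,2))
E
python3 - <<'E'
from fit import *
for n in("top","scene"):
    c=cam(n); g=cv2.cvtColor(c[0],cv2.COLOR_BGR2GRAY).astype(np.float32)
    e=-c[2].T@c[3]; az=int(np.degrees(np.arctan2(e[1]+.2285,e[0]-.4974)))
    print(n,"cam az",az)
    back=[a for a in range(az+100,az+261,4)]; front=[a for a in range(az-85,az+86,4)]
    if n=="top": back=[a for a in range(0,360,4) if not (215<a<250 or 30<a<62)]
    print("ring out",end=" ");circ(c,g,.046,.0575,[a for a in back if not 222<a%360<244],1)
    print("window",end=" ");circ(c,g,.048,.035,front,-1,w=.008)
E
```

```text
top cam az 149
ring out 73 free [ 0.4976 -0.2264  0.0625] fixed r [ 0.4969 -0.2263] res 0.3
window 43 free [ 0.4985 -0.2272  0.0346] fixed r [ 0.4989 -0.2274] res 0.27
scene cam az -154
ring out 33 free [ 0.4979 -0.2258  0.058 ] fixed r [ 0.4985 -0.2255] res 0.27
window 43 free [ 0.4991 -0.2256  0.0353] fixed r [ 0.4988 -0.2257] res 0.29
```

```bash
python3 - <<'E'
from h import *
T=cam("top");S=cam("scene")
CS=np.array([.4988,-.2256]);CT=np.array([.4987,-.2273])
def go(c,C,off,k,n,u,v,z):
    p=ray(c,off[0]+(u+.5)/k-.5,off[1]+(v+.5)/k-.5,z)[:2]; d=p-C
    print(n,"r %.1f ang %.2f"%(np.hypot(*d)*1e3,np.degrees(np.arctan2(d[1],d[0]))%360))
go(S,CS,(325,205),8,"pin",252,76,.083)
go(S,CS,(346,225),15,"nose",200,175,.04)
go(S,CS,(346,225),15,"gap mid",246,262,.04)
go(S,CS,(346,225),15,"pr1",185,295,.04); go(S,CS,(346,225),15,"pr2",307,228,.04)
go(T,CT,(364-430/15,205),15,"blk in edge",610,155,.035)
go(T,CT,(364-430/15,205),15,"blk centre",662,190,.03)
go(T,CT,(364-430/15,205),15,"nose",590,112,.04)
# scene0 button for reference
b=ray(S,270+(316.5)/5.7-.5,170+80.5/5.7-.5,.0443)[:2];print("button",b, np.degrees(np.arctan2(*(b-CS)[::-1])),np.hypot(*(b-CS)))
# pin top blob subpixel: bright cap / vertical body
g=cv2.cvtColor(S[0],cv2.COLOR_BGR2GRAY); print(g[210:234,350:364])
E
```

```text
pin r 67.7 ang 234.36
nose r 82.6 ang 233.90
gap mid r 98.5 ang 232.50
pr1 r 100.8 ang 227.14
pr2 r 96.9 ang 238.19
blk in edge r 92.6 ang 232.59
blk centre r 103.2 ang 233.15
nose r 85.6 ang 234.69
button [ 0.55735534 -0.16433787] 46.29414294503753 0.08474536040881182
[[107 110 113 170 236 230 156  95  87  87  87  87  87  88]
 [110 111 132 192 236 220 115  88  88  88  89  87  87  87]
 [126 162 192 234 233 197 143 119  96  88  88  86  87  87]
 [182 233 237 238 232 223 217 205 142  92  87  86  85  85]
 [234 240 238 229 226 226 225 222 193 105  83  84  81  83]
 [238 233 215 152 197 215 215 202 153  92  82  82  81  83]
 [218 140 108  80  96 114 130 104  87  81  84  84  83  85]
 [115  90  82  72  73  80  85  81  77  81  86  85  84  83]
 [ 86  84  80  70  74  78  81  80  79  82  82  82  83  78]
 [ 84  82  77  67  75  80  79  78  77  82  84  82  78  63]
 [ 83  86  79  69  74  80  79  77  73  81  80  77  61  33]
 [ 84  82  77  70  76  79  79  75  73  77  72  59  37  24]
 [ 81  82  77  71  77  79  80  74  69  65  41  28  27  22]
 [ 82  81  79  74  77  79  78  73  60  44  30  25  24  19]
 [ 81  82  80  72  75  79  80  70  45  29  22  26  24  26]
 [ 81  79  79  72  78  78  81  67  41  25  23  21  24  23]
 [ 66  54  53  70  78  80  76  66  36  25  20  22  22  24]
 [ 43  50  47  69  76  80  76  66  38  26  23  25  24  21]
 [ 39  66  76  71  78  79  77  75  73  36  27  22  20  12]
 [ 26  48  76  80  81  80  82 104 124  48  21  17  12  13]
 [ 22  32  63  96  94  97 104 114  92  30  13   6  13  37]
 [ 16  17  37  70 110 139 136 101  65  23  15  18  49 112]
 [ 22  15  17  34  59  78 109 139  88  37  29  67 136 205]
 [ 19  19  15  17  37  64 101 160 150  76 102 161 216 233]]
```

With the per-view axis the radii now fit (pin 67.7 of 68 mm). The lever reads about 234° against a gap of about 232.7°, so there may be a slight overshoot. I'll check it with intensity profiles along the arc.

```bash
python3 - <<'E'
from h import *
A=np.arange(222,245,1.)
print("ang     "," ".join("%3d"%a for a in A))
for n,C in(("scene",(.4988,-.2256)),("top",(.4987,-.2273))):
    c=cam(n); g=cv2.cvtColor(c[0],cv2.COLOR_BGR2GRAY).astype(np.float32)
    for r,z in((.078,.04),(.080,.04),(.082,.04),(.093,.04),(.095,.04),(.097,.04),(.099,.04),(.102,.04),(.108,.035)):
        px=np.array([proj(c,[C[0]+r*np.cos(a),C[1]+r*np.sin(a),z]) for a in np.radians(A)],np.float32)
        v=cv2.remap(g,px[:,0],px[:,1],cv2.INTER_CUBIC).ravel()
        print(n[0],"%.3f"%r," "," ".join("%3d"%k for k in v))
E
```

```text
ang      222 223 224 225 226 227 228 229 230 231 232 233 234 235 236 237 238 239 240 241 242 243 244
s 0.078    47  40  31  30  32  35  39  56  78  88  70  66  98 124 139 173 192 191 204 210 218 230 220
s 0.080   126  97  71  65  69  66  70  90 136 140  89  58  69  92 151 213 235 236 232 235 237 234 234
s 0.082   170 133 108  98  94  80  76  92 127 144  94  57  71 126 190 225 239 236 235 234 235 235 235
s 0.093   235 230 196 193 166  99  71  76 130 193 211 211 213 211 198 187 182 194 199 175 136 185 233
s 0.095   234 232 223 226 148  86  72  83 125 186 207 195 191 193 172 119 100 138 199 182 139 188 233
s 0.097   235 238 237 197  95  63  76  78 128 195 204 176 160 160 113  62  90 131 196 203 168 200 240
s 0.099   211 232 235 172  79  45  64  71 125 200 212 163 103  88  52  49  68 125 195 213 183 201 234
s 0.102   192 230 189 104  39  32  38  58  94 148 184 168  70  27  26  51 104 182 233 241 235 237 236
s 0.108   232 189  99  64  79  72  80  79  84  84  83  84  84  82  78 115 197 235 237 237 237 236 236
t 0.078   184 186 186 187 186 182 173 159 143 119 103  98 105 120 140 158 174 179 183 185 186 185 182
t 0.080   183 185 183 183 185 185 179 170 154 135 116 110 117 127 139 158 171 175 177 180 180 178 174
t 0.082   180 178 174 176 181 181 177 169 163 151 134 122 121 133 147 158 165 164 168 173 172 166 164
t 0.093   184 175 153 128 106  99  95  97  98  98 101  98  91  87  79  81  99 121 152 169 183 186 187
t 0.095   184 175 153 116  87  74  74  77  81  83  86  86  80  74  64  65  80 113 144 170 184 187 186
t 0.097   186 178 159 126  90  71  69  74  78  81  85  84  79  74  68  69  86 113 149 172 182 185 186
t 0.099   186 182 163 134 103  78  73  75  76  80  84  85  84  80  73  72  86 117 149 172 185 188 188
t 0.102   187 185 171 147 112  88  78  80  81  81  83  83  86  85  80  78  91 115 149 176 184 186 183
t 0.108   170 169 160 147 116  89  75  80  77  79  76  75  73  74  77  84  96 119 145 160 169 170 169
```

Both views agree: the nose is at about 233.2° and the prong middle at about 232.2°, so it overshot by about 0.9° (1.3 mm). I'll nudge it back from the other side.

```bash
python3 - <<'E'
from h import *
want(.4743,-.2968,.20,np.radians(141.9))
E
```

```text
t 9.8 pos [0.4487 0.0467 0.2488] yaw 142.69 F [-0.2 -0.2  0.3] w -0.004
shift mm [-228.7 -257.7   48.1] rot [ 0.0001 -0.0029  0.0137]
```

>>> drive_tool(series=[-1,-32.7,-36.8,0,0,0,0,-1,-32.7,-36.8,0,0,0,0,-1,-32.7,-36.8,0,0,0,0,-1,-32.7,-36.8,0,0,0,0,-1,-32.7,-36.8,0,0,0,0,-1,-32.7,-36.8,0,0,0,0,-1,-32.5,-36.8,0,0,-0.003,0.014,-1,0,0,48,0,0,0,-1,0,0,0,0,0,0])

```text
t: 10.92
eef_pos: [0.4723, -0.2958, 0.1972]
tool_rot: [-0.003, 0.326, 0.945, 0.001]
contact_force: [0.8, -0.1, 0.6]
gripper_width: 0.004
```

```bash
python3 - <<'E'
from h import *
want(.4743,-.2968,.08,np.radians(141.9))
E
```

```text
t 10.93 pos [ 0.4723 -0.2958  0.1972] yaw 141.91 F [ 0.8 -0.1  0.6] w 0.004
shift mm [ -3.    0.4 117.1] rot [-0.0002 -0.007   0.0001]
```

>>> drive_tool(series=[-1,-2.5,0.4,30,0,-0.007,0,-1,0,0,40,0,0,0,-1,0,0,30,0,0,0,-1,0,0,17,0,0,0,-1,0,0,0,0,0,0])

```text
t: 11.55
eef_pos: [0.4778, -0.2972, 0.0834]
tool_rot: [0.003, 0.326, 0.946, -0.001]
contact_force: [-0.2, -0.3, 0.1]
gripper_width: 0.0
```

```bash
python3 - <<'E'
from h import *
want(.4554+.016*.787,-.2820-.016*.617,.08,np.radians(141.9))
E
```

```text
t 11.55 pos [ 0.4778 -0.2972  0.0834] yaw 142.01 F [-0.2 -0.3  0.1] w 0.0
shift mm [11.1 -1.8  3.3] rot [0.0004 0.0065 0.0019]
```

>>> drive_tool(series=[-1,6,-1.8,3,0,0.0065,0,-1,0,0,0,0,0,0,-1,0,0,0,0,0,0,-1,0,0,0,0,0,0])

```text
t: 12.05
eef_pos: [0.472, -0.2955, 0.0805]
tool_rot: [0.001, 0.326, 0.945, -0.0]
contact_force: [-1.2, -0.8, 0.6]
gripper_width: 0.002
```

```bash
python3 - <<'E'
from h import *
want(.4554+.016*.787,-.2820-.016*.617,.08,np.radians(141.9))
E
```

```text
t 12.05 pos [ 0.472  -0.2955  0.0805] yaw 141.96 F [-1.2 -0.8  0.6] w 0.002
shift mm [5.4 0.4 0.5] rot [0.0003 0.0012 0.001 ]
```

>>> drive_tool(series=[-1,2,0.4,0,0,0,0,-1,1.5,0,0,0,0,0,-1,1,0,0,0,0,0,-1,0.6,0,0,0,0,0,-1,0,0,0,0,0,0,-1,0,0,0,0,0,0])

```text
t: 12.8
eef_pos: [0.4682, -0.292, 0.0802]
tool_rot: [0.0, 0.326, 0.945, 0.0]
contact_force: [1.1, -0.9, -0.3]
gripper_width: -0.002
```

```bash
cat > prof.py <<'E'
from h import *
want(.4554+.016*.787,-.2820-.016*.617,.08,np.radians(141.9))
A=np.arange(222,245,1.)
print("ang     "," ".join("%3d"%a for a in A))
for n,C in(("scene",(.4988,-.2256)),("top",(.4987,-.2273))):
    c=cam(n); g=cv2.cvtColor(c[0],cv2.COLOR_BGR2GRAY).astype(np.float32)
    for r,z in((.078,.04),(.080,.04),(.082,.04),(.095,.04),(.097,.04)):
        px=np.array([proj(c,[C[0]+r*np.cos(a),C[1]+r*np.sin(a),z]) for a in np.radians(A)],np.float32)
        v=cv2.remap(g,px[:,0],px[:,1],cv2.INTER_CUBIC).ravel()
        print(n[0],"%.3f"%r," "," ".join("%3d"%k for k in v))
E
python3 prof.py
```

```text
t 12.8 pos [ 0.4682 -0.292   0.0802] yaw 141.96 F [ 1.1 -0.9 -0.3] w -0.002
shift mm [ 0.2 -0.   0.2] rot [0.0004 0.0009 0.001 ]
ang      222 223 224 225 226 227 228 229 230 231 232 233 234 235 236 237 238 239 240 241 242 243 244
s 0.078    22  25  28  29  34  38  37  37  34  33  38  56  79  79  63  71  81  82  82  78  78  82  79
s 0.080    61  66  64  65  72  70  64  60  54  42  36  50  72  76  95 113 116 114 100  87  81  80  81
s 0.082   103 106  94  94  96  84  81  77  67  47  36  44  60  92 119 119 117 110  92  79  79  80  81
s 0.095   116 117 116 111  79  50  43  45  58  89  99  87  76  74  63  49  43  46  65  62  47  60  77
s 0.097   116 117 116 102  65  39  42  40  59  93 100  83  66  59  47  34  40  45  64  67  50  63  80
t 0.078   108 108 101  86  69  53  42  40  43  48  53  58  63  64  62  58  52  47  43  43  46  50  59
t 0.080   106 104  96  81  62  50  45  44  47  49  52  53  54  54  54  50  43  39  42  52  62  73  88
t 0.082   102  99  87  70  55  44  46  49  47  45  44  44  42  41  40  38  40  48  59  74  92 109 123
t 0.095    51  40  35  35  34  38  43  54  72  93 114 127 141 151 156 163 168 170 171 173 174 176 177
t 0.097    40  35  33  37  40  46  63  78 100 118 132 144 148 154 158 161 164 167 168 170 174 175 175
```

The nose now reads 232.1° in the scene view, against a gap of 232.2–232.5°. I'll back off and move to the button.

>>> drive_tool(series=[-1,-6,0,0,0,0,0,-1,-8,0,0,0,0,0,-1,0,0,-40,0,0,0,-1,0,0,-40,0,0,0,-1,0,30,-20,0,0,0,-1,0,40,0,0,0,0,-1,0,40,0,0,0,0,-1,0,35,0,0,0,0,-1,0,0,0,0,0,0,-1,0,0,0,0,0,0])

```text
t: 14.15
eef_pos: [0.568, -0.187, 0.1798]
tool_rot: [-0.0, 0.326, 0.945, -0.0]
contact_force: [-1.1, 0.2, 0.1]
gripper_width: 0.005
```

```bash
python3 - <<'E'
from h import *
want(.5575,-.1655,.10,np.radians(141.96))
E
```

```text
t 14.15 pos [ 0.568  -0.187   0.1798] yaw 141.95 F [-1.1  0.2  0.1] w 0.005
shift mm [21.5 10.5 79.8] rot [-0.0006 -0.     -0.0002]
```

>>> drive_tool(series=[-1,21.5,10.5,0,0,0,0,-1,0,0,40,0,0,0,-1,0,0,40,0,0,0,-1,0,0,15,0,0,0,-1,0,0,8,0,0,0,-1,0,0,0,0,0,0,-1,0,0,0,0,0,0])

```text
t: 15.02
eef_pos: [0.5588, -0.1649, 0.0783]
tool_rot: [0.001, 0.326, 0.945, 0.0]
contact_force: [0.4, 1.1, 0.4]
gripper_width: 0.0
```

```bash
python3 - <<'E'
from h import *
want(.5575,-.1655,.0663,np.radians(141.96))
c=cam('scene');d=cam('top');I=cv2.INTER_CUBIC
cv2.imwrite('pics/s7.png',cv2.resize(c[0][150:260,280:400],None,fx=5,fy=5,interpolation=I))
E
```

```text
t 15.03 pos [ 0.5588 -0.1649  0.0783] yaw 141.95 F [0.4 1.1 0.4] w 0.0
shift mm [ 0.7 -1.2 12. ] rot [ 0.0011  0.0023 -0.0001]
```

View pics/s7.png

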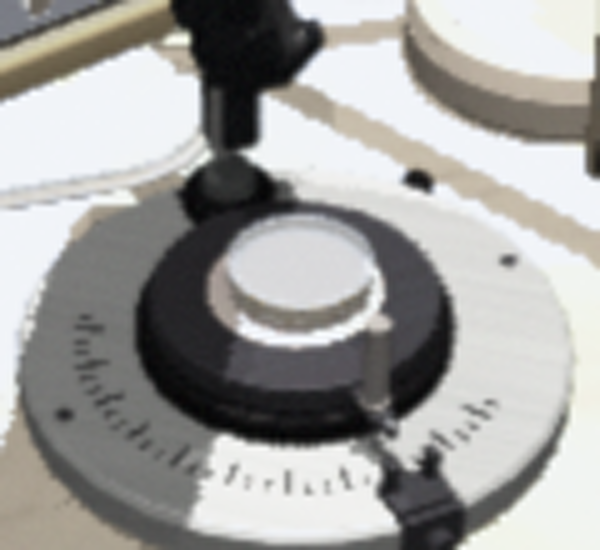

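The fingers are centred over the button at (230,165), and the nose at (390,430) points between the prongs. Now I'll press in steps.

>>> drive_tool(series=[-1,0,-1,8,0,0,0,-1,0,0,4,0,0,0,-1,0,0,3,0,0,0,-1,0,0,0,0,0,0])

```text
t: 15.62
eef_pos: [0.5571, -0.1658, 0.062]
tool_rot: [0.0, 0.326, 0.945, -0.0]
contact_force: [-2.1, -1.4, 4.7]
gripper_width: -0.001
```

>>> drive_tool(series=[-1,0,0,2,0,0,0,-1,0,0,1,0,0,0,-1,0,0,0,0,0,0])

```text
t: 16.0
eef_pos: [0.5572, -0.1658, 0.06]
tool_rot: [0.0, 0.326, 0.945, -0.001]
contact_force: [-4.9, -2.0, 13.6]
gripper_width: 0.0
```

>>> drive_tool(series=[-1,0,0,1,0,0,0,-1,0,0,0,0,0,0,-1,0,0,0,0,0,0])

```text
t: 16.38
eef_pos: [0.5572, -0.1658, 0.0599]
tool_rot: [0.0, 0.326, 0.945, -0.001]
contact_force: [-8.2, -1.4, 20.4]
gripper_width: 0.002
```

It's a hard stop: the last 1 mm commanded gave 0.1 mm and 7 N more, at the expected 6 mm depth. Releasing and clearing.

>>> drive_tool(series=[-1,0,0,-4,0,0,0,-1,0,0,-10,0,0,0,-1,0,0,-40,0,0,0,-1,0,0,-50,0,0,0,-1,0,0,-50,0,0,0,-1,30,43,0,0,0,0,-1,30,43,0,0,0,0,-1,30,43,0,0,0,0,-1,0,0,0,0,0,0,-1,0,0,0,0,0,0,-1,0,0,0,0,0,0])

```text
t: 17.75
eef_pos: [0.5659, -0.0101, 0.2119]
tool_rot: [0.0, 0.327, 0.945, -0.0]
contact_force: [-0.7, -0.0, 0.7]
gripper_width: 0.002
```

```bash
python3 prof.py; python3 - <<'E'
from h import *
for n in("top","scene"):
    c=cam(n); cv2.imwrite(f"pics/{n}9.png",c[0])
c=cam('scene');z=cv2.imread('pics/scene0.png')
a=cv2.resize(c[0][170:275,200:420],None,fx=3.6,fy=3.6,interpolation=2);b=cv2.resize(z[170:275,200:420],None,fx=3.6,fy=3.6,interpolation=2)
cv2.imwrite('pics/s9.png',np.hstack([a,b])[:, :792] if 0 else cv2.resize(np.vstack([a,b]),(629,600)))
E
```

```text
t 17.75 pos [ 0.5659 -0.0101  0.2119] yaw 141.83 F [-0.7 -0.   0.7] w 0.002
shift mm [ -97.1 -282.   132. ] rot [-0.0003  0.0005 -0.0012]
ang      222 223 224 225 226 227 228 229 230 231 232 233 234 235 236 237 238 239 240 241 242 243 244
s 0.078    45  37  28  28  32  35  40  45  52  56  66  96 129 143 141 169 184 179 197 209 219 232 223
s 0.080   126  88  63  62  65  65  73  85 107  91  60  68 109 140 185 221 218 215 223 234 238 236 237
s 0.082   154 110  90  80  79  80  95 131 153 109  65  69 106 170 216 217 219 226 232 237 237 237 237
s 0.095   213 209 189 161  96  66  65  81 128 189 209 198 194 196 174 120 101 140 201 184 141 190 236
s 0.097   213 218 217 173  76  53  65  72 127 196 206 179 161 163 114  62  89 133 201 206 170 203 242
t 0.078   185 185 185 186 181 173 161 138 116  99  98 106 115 131 151 164 177 181 183 184 185 183 182
t 0.080   184 184 182 183 184 182 174 161 141 122 110 108 120 139 158 172 175 175 177 180 180 178 175
t 0.082   179 177 173 176 180 181 174 162 156 144 129 119 124 143 161 170 168 164 167 172 172 168 167
t 0.095   185 174 149 108  79  66  69  70  73  74  75  77  72  66  60  65  83 115 143 168 182 187 188
t 0.097   186 177 158 123  84  64  63  65  68  69  72  73  69  66  64  67  87 113 149 172 184 189 187
```

View pics/s9.png

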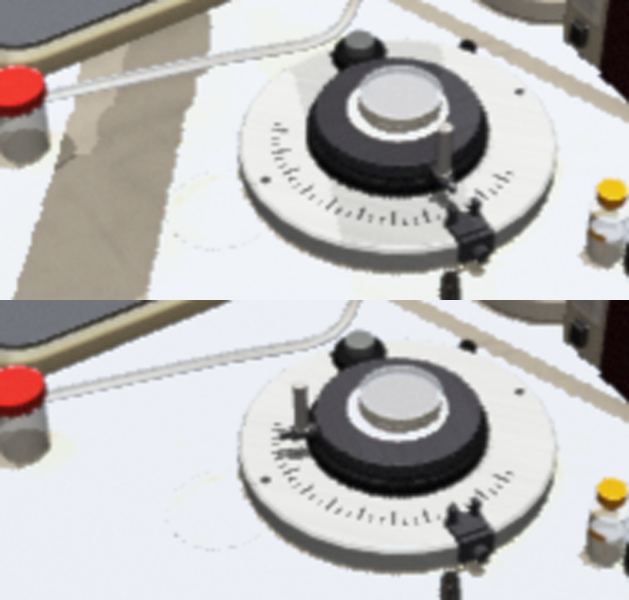

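The nose now reads 232.3° in the scene view and about 232.4° (231.6–233.0°) in the top view. The prong middle is 232.0–232.5°. In the before/after picture the button is back up, and the dish, clip, pot and vial are unchanged. I'm handing in.

```bash
python3 -c "
from station import bot
print(bot.hand_in(), bot.get_obs()['t'])"
```

```text
the job is handed in; nothing more can be done
the job is handed in; nothing more can be done
```

The iris lever now points at the middle of the clip gap, the lamp button has been pressed fully and let go, and the job is handed in at about 18 s of the 38 s allowed.

- **Lever:** I pushed the pin anticlockwise by about 101° with the shut fingers. It overshot by about 0.9°, so I nudged it back from the other side. At the last check the nose read about 232.3° (scene view) and 232.4° (top view), against a prong middle of 232.0–232.5°. My measuring error is roughly ±0.5°, or about 0.7 mm at the nose.
- **Button:** I pressed it to a hard stop at about 6 mm, with about 20 N upward on the tool. That is above the 5 N it needs but under the 40 N limit. The last picture shows it back up.
- **Other things:** in that picture the clip, dish, pot and vial look unchanged from the start. Only the near end of the pen was in view, and it had not moved. The robot was touching nothing.
- **Disagreement:** the two cameras placed the stage axis about 2 mm apart, so I took each view's angles relative to its own fitted axis. In the top view the nose reading ran from 231.6° to 233.0° along its length.

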